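# Turn a phone over into the bonding jig and press its back cover

### The job

A phone leans in the white stand with its screen showing. Turn it over so that its blue back cover shows, set it leaning in the aluminium cradle of the press jig, foot down on the ledge, then push the jig's red lever bar over all the way to its stop so that its pad bears on the cover, hold it there for a full second and let the lever spring all the way back. Leave the phone fully seated in the jig, do not drop it on the bench, and do not disturb the bottle, jar, tray or screwdriver.

Things in the scene. Friction and masses are not known exactly. Their poses are not given: they have to be found in the camera images.
- phone: Loose phone 140 x 70 x 10 mm, 130-250 g. Origin: its centre. x along the 140, y along the 70, z out of the black screen; the -z face is the blue back. Starts leaning on a 140 mm edge in the stand: y points up the slope, screen up and to the stand's front. Its upper 36 mm is clear on both faces: pinch it across the 10 mm at the top edge, fingers pointing down along the slope.
- stand: White stand, fixed, base 150 x 100 x 10 mm, origin on the bench under its centre; front is its -y. Its ledge is at y 0, z 40 mm; up the slope is (0, 0.574, 0.819) in its frame, i.e. leaning back 35 deg from vertical to +y. Backrest 120 mm long, 8 thick, 34 mm up the slope. Ledge 18 mm deep, with a lip 5 mm high, 4 thick. Stand and jig may change sides.
- press: Press jig, fixed, blue base 180 x 120 x 12 mm (y -50 to 70), origin on the bench; front is its +y. Aluminium cradle: ledge at y 0, z 40 mm; up the slope (0, -0.574, 0.819), out of the backrest (0, 0.819, 0.574) in its frame. Backrest 34 mm up the slope, 8 thick; ledge 18 mm deep to a 5 mm high lip; end cheeks 24 mm high, 4 mm play each end. Load along the slope; either end may be left.
- seat (a point): Where the phone's centre lies when it is seated: in the press frame (0, -0.0160, 0.0715) m, i.e. 35 mm up the slope and 5 mm out of the backrest. A foot set down away from the backrest may stick there until the pad presses it back. Axes as press.
- hinge (a point): Middle of the lever's hinge axis, which runs along the press x axis; in the press frame (0, 0.0418, 0.0326) m. Axes as press.
- handle (a point): Middle of the lever's red bar: 18 mm thick, 138 long, along press x, 140 mm from the hinge axis; 10 mm side arms at x +-50 mm. At rest 60 mm in front (+y of press) of the hinge, 159 mm above the bench. Pushed to -y it swings over the top to 80 mm behind the hinge, 147 mm above the bench, near its stop.
- lever (a joint): Lever angle, rad: 0 at rest (leaning 25 degrees forward, held by its return spring), 1.05 when the pad first meets a seated phone, 1.10 at its stop. The bar takes about 3 N along its arc to start, 6 N as the pad meets the phone, 10 N at the stop (more if it must rub along the finger); let go, it swings back to 0 in about half a second.
- pad: Black rubber pad on short springs (gives up to 5 mm), 80 x 24 x 16 mm, carried between the lever's arms, 52 mm from the hinge; it meets the phone's upper face 22 mm up the slope. Origin at its centre.
- bottle: Clear bottle, loose bystander, 44 mm across, 125 mm tall, origin at its underside centre.
- jar: Amber jar, loose bystander, 46 mm across, 85 mm tall, origin at its underside centre.
- tray: Small white parts tray, loose bystander, 110 x 60 x 22 mm, origin at its underside centre.
- driver: Orange screwdriver lying on the bench, loose bystander, 160 mm long along its x, about 30 mm high, origin near its middle.

How it is judged:
By the outcome, as a careful person would: the job done as asked, in the order asked, and still so for the second after the job is handed in, with the robot touching nothing.
It also fails if it takes over 72 s, if anything falls off the work surface, if the arm or the gripper's body presses on something with over 40 N, if the wrist force passes 120 N, or if a joint passes its speed limit or range.

### The arm

A 7-joint arm with a two-finger parallel gripper is mounted at the origin on the work surface. World frame = base frame: x ahead of the robot, y to its left, z up, the work surface at z = 0. Lengths are in m, angles in rad, forces in N, time in s.
With the tool pointing down it reaches from about 0.425 to 0.825 m from the base axis. Payload 3.6 kg.
Tool frame: the origin (TCP) lies at the very end of the fingers, on their centre line; the grasp point (between the pads) lies 19 mm behind it; z points along the fingers, y is the line along which they close (so a half turn about z gives the same grasp; the last joint's range is limited). The gripper opens to 93 mm and grips with 3 to 60 N. Pads are 15 mm wide; open, the fingers measure 128 mm over their backs; the gripper's body (75 mm by 188 mm) begins 65 mm behind the grasp point.
Start: joints at [-1.232, 0.615, -0.013, 1.423, 0.008, 1.103, -0.04], TCP at [0.232, 0.607, 0.219] pointing down, gripper open.
Joint ranges: [-3.12, 3.12], [-0.3, 2.06], [-1.34, 1.32], [0.26, 2.42], [-1.36, 4.5], [0.01, 1.98], [-2.84, 2.84]. Speed limits (rad/s): [2.79, 2.79, 3.14, 3.14, 3.14, 3.14, 3.14].

### API

Orientations are given as a unit quaternion [w, x, y, z].
In Python, from station import * gives the robot as it stands. The module is installed in compiled form; this text tells all that it offers.
- The arm moves only by the tool carry_out, never from a script. Its argument "steps" is a list of rows, each an object of numbers: "ax", "ay", "az": the turn, a rotation vector about the tool's x, y, z in degrees; "x", "y", "z": the shift along the tool's x, y, z in m; "grip": the finger opening in m, from 0 to 0.093. In form: [{"ax": .., "ay": .., "az": .., "x": .., "y": .., "z": .., "grip": ..}, ...]. A call has 1 to 10 rows; each row shifts and turns the commanded pose from where the row before left it, along the tool's axes as they then stand; what a row does not reach is not made up. A row lasts 1/8 s, in which the tool goes at most 62.5 mm and 10.7 degrees, less where a joint would pass 70% of its speed; a pose out of reach is approached as far as the arm can. A call is refused whole if a number of a shift passes 0.0625 or a number of a turn 10.7, either way. A call with a gripper value outside its range is refused whole. The fingers move at their own pace and stop on an object; "grip_force" is the grip in N (left out, the last holds). Time passes only in rows, so rows that do not move let the fingers close. It gives the time, the measured TCP pose, the force, the opening and the grip force at its end, in the units of the state.
- get_state(): the state, without advancing time (a new reading comes with each control period).
- grab_frame(name): name is "scene" or "top" or "wrist"; returns the picture (400x640x3 uint8, red, green, blue); there is no depth.
- calibration(name): a dict with "intrinsics" (3x3 intrinsics, pixels), "rvec" (rotation vector, rad) and "tvec" (3), from world to camera coordinates, as OpenCV has them; the wrist camera has in their place "hand_eye" (4x4, takes a point from camera to tool coordinates, whose origin is the TCP and whose axes are the flange's). Camera axes: x right, y down, z forward; pixel columns grow to the right and rows downward; lengths in m; the calibration is good to about 2 mm. A picture is of the moment at which its call begins: read the wrist's pose just before it. calibration takes no time and is no camera call.
- close_job(): hands the job in; it is judged then, once.
The state is a dict: "time": time; "joints": joint angles; "qvel": joint speeds; "effort": joint torques, N m; "ee_pos": TCP position; "orientation": TCP orientation; "ft_force": force on the tool from outside, world axes, zero at the start; "wrist_torque": the same for the moment, N m; "gripper_width": finger opening in m; "grasp_force": force on a finger pad.
Only numpy, scipy, OpenCV 4.12 (cv2) and the standard library are available. Lean on these libraries where they do the work, as an engineer would, in place of code of your own. Each camera call takes 0.05 s, during which the arm holds its last target. There are 200 camera calls.

## Working session

There is one attempt and no reset: what is moved stays moved. The work goes in short steps, Python scripts to look and compute and a tool call to move; the robot and the scene stay as the last step left them, time stands still between calls to the robot, and variables do not carry over. Pictures are saved under pics/ and viewed, at most 10 in all, crops included, and the job is handed in when it is done.

Besides the shell and the picture viewer there is one more tool, called after "Emit:" by a JSON object that holds its "fn" and its "kwargs". carry_out: Moves the arm, as the interface text tells. Its arguments: {"type":"object","properties":{"steps":{"type":"array"},"grip_force":{"type":"number"}},"required":["steps"]}

```bash
mkdir -p pics; python3 - <<'E'
from station import *
import cv2,numpy as np
s=get_state();print(s)
for n in("scene","top"):
    im=grab_frame(n);cv2.imwrite(f"pics/{n}0.png",im[:,:,::-1]);c=calibration(n);print(n,c)
print(calibration("wrist"))
E
```

```text
{'time': 0.0, 'joints': array([-1.2325039 ,  0.61590425, -0.01261952,  1.4248797 ,  0.00814882,
        1.10338853, -0.04039453]), 'qvel': array([-2.49308952e-04,  1.16604789e-03,  8.26308547e-04,  6.56705071e-04,
        1.39046260e-03, -9.81426702e-05, -2.61819010e-04]), 'effort': array([ 3.19909004e-04, -4.58950138e+01,  2.09124293e-01, -1.65740597e+01,
       -6.11066027e-02,  2.05612346e-02,  2.35610605e-04]), 'ee_pos': array([0.23161446, 0.60649619, 0.21749725]), 'orientation': array([-1.91099142e-04,  1.81338973e-01,  9.83419838e-01, -1.24992721e-03]), 'ft_force': array([ 0.04463297, -0.30548965, -0.20179739]), 'wrist_torque': array([-0.02705321,  0.04053044, -0.01576561]), 'grasp_force': 0.0, 'gripper_width': 0.09292695748835941}
scene {'intrinsics': array([[423.18583858,   0.        , 321.3915206 ],
       [  0.        , 423.18583858, 199.09728948],
       [  0.        ,   0.        ,   1.        ]]), 'rvec': array([ 2.40848354,  1.12165659, -0.28662248]), 'tvec': array([-0.36081788, -0.32325813,  1.41799772])}
top {'intrinsics': array([[377.04128886,   0.        , 317.13105265],
       [  0.        , 377.04128886, 196.65014355],
       [  0.        ,   0.        ,   1.        ]]), 'rvec': array([ 2.17072229, -2.12780111,  0.13671591]), 'tvec': array([2.45476325e-04, 5.66493146e-01, 1.00199952e+00])}
{'intrinsics': array([[277.31424855,   0.        , 320.29374767],
       [  0.        , 277.31424855, 198.17779826],
       [  0.        ,   0.        ,   1.        ]]), 'hand_eye': array([[-4.44222253e-04, -9.67202071e-01, -2.54007787e-01,
         7.03211759e-02],
       [ 9.99999717e-01, -2.75248885e-04, -7.00769208e-04,
        -3.92030725e-04],
       [ 6.07870069e-04, -2.54008027e-01,  9.67201919e-01,
        -1.67098382e-01],
       [ 0.00000000e+00,  0.00000000e+00,  0.00000000e+00,
         1.00000000e+00]])}
```

View pics/scene0.png

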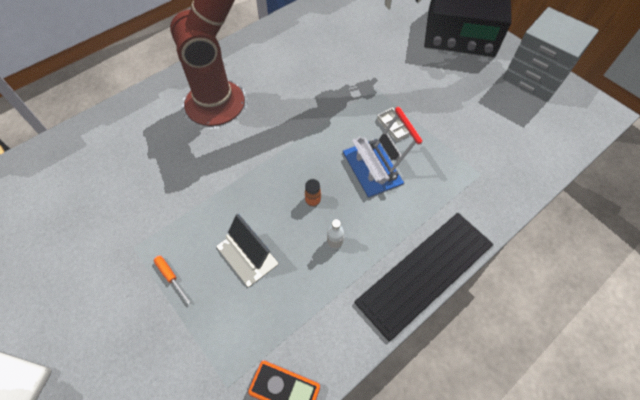

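View pics/top0.png

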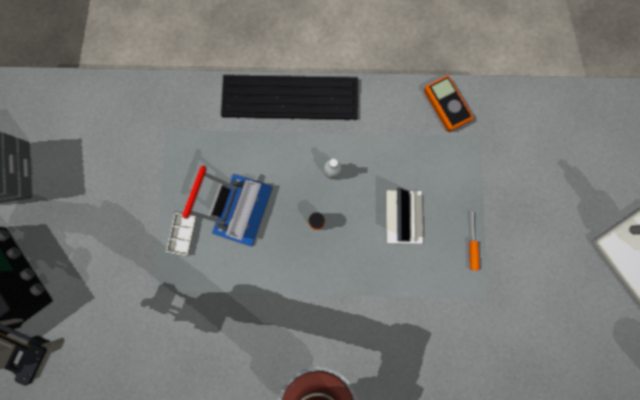

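The top view has the stand at about (405,217) with yaw near 0, facing −y. The press is at (243,210), yawed about −21°, with its lever at (195,192) to the front. The jar is at (317,220) and the bottle at (333,168), both between stand and press. The tray is at (180,234) and the driver at (475,240). I'll go above the press for a closer look.

Emit:
{"fn": "carry_out", "kwargs": {"steps": [{"x":-0.04,"y":-0.029,"z":-0.018},{"x":-0.04,"y":-0.029,"z":-0.018},{"x":-0.04,"y":-0.029,"z":-0.018},{"x":-0.04,"y":-0.029,"z":-0.018},{"x":-0.04,"y":-0.029,"z":-0.018},{"x":-0.04,"y":-0.029,"z":-0.018},{"x":-0.04,"y":-0.029,"z":-0.018},{"x":-0.04,"y":-0.029,"z":-0.018},{"x":-0.04,"y":-0.029,"z":-0.018},{"x":-0.04,"y":-0.029,"z":-0.018}]}}

```text
schema error: expected keys ax, ay, az, x, y, z, grip
```

```bash
cat > h.py <<'E'
from station import *
import cv2,numpy as np
from scipy.spatial.transform import Rotation as Ro
def q2R(q): return Ro.from_quat([q[1],q[2],q[3],q[0]]).as_matrix()
def cam(n,s=None):
    c=calibration(n);K=c["intrinsics"]
    if n=="wrist":
        H=np.eye(4);H[:3,:3]=q2R(s["orientation"]);H[:3,3]=s["ee_pos"]
        M=np.linalg.inv(H@c["hand_eye"])
        return K,M[:3,:3],M[:3,3]
    return K,cv2.Rodrigues(c["rvec"])[0],c["tvec"]
def proj(C,P):
    K,R,t=C;p=(K@(R@np.asarray(P,float).T+t[:,None]));return (p[:2]/p[2]).T
def snap(tag):
    s=get_state();im=grab_frame("wrist");np.savez(f"{tag}.npz",pos=s["ee_pos"],q=s["orientation"])
    cv2.imwrite(f"pics/{tag}.png",cv2.resize(im[:,:,::-1],(800,500),interpolation=cv2.INTER_CUBIC))
    print(s["time"],s["ee_pos"],s["orientation"],s["joints"])
def load(tag):
    z=np.load(tag+".npz");return cam("wrist",dict(ee_pos=z["pos"],orientation=z["q"]))
def se(p,P):  # planar pose (x,y,yaw) applied to points
    c,s=np.cos(p[2]),np.sin(p[2]);P=np.asarray(P,float)
    return P@np.array([[c,-s,0],[s,c,0],[0,0,1]]).T+[p[0],p[1],0]
E
python3 -c "
from h import *
snap('w1')"
```

```text
0.1 [0.23162943 0.60656134 0.21759532] [-1.95529125e-04  1.81350633e-01  9.83417810e-01 -1.14927327e-03] [-1.23248423  0.61582868 -0.01264023  1.42473151  0.00811868  1.10341442
 -0.04040076]
```

View pics/w1.png

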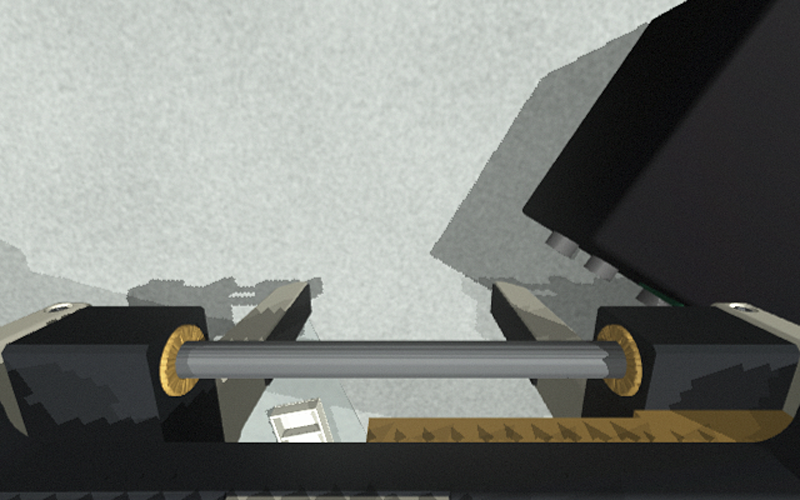

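The call was refused because every row needs all the keys, so the picture is still from the start pose. It shows that the wrist view's image up is +tool x and that the gripper hides rows below about 290.

Emit:
{"fn": "carry_out", "kwargs": {"steps": [{"ax":0,"ay":0,"az":0,"x":-0.053,"y":-0.027,"z":-0.0175,"grip":0.093},{"ax":0,"ay":0,"az":0,"x":-0.053,"y":-0.027,"z":-0.0175,"grip":0.093},{"ax":0,"ay":0,"az":0,"x":-0.053,"y":-0.027,"z":-0.0175,"grip":0.093},{"ax":0,"ay":0,"az":0,"x":-0.053,"y":-0.027,"z":-0.0175,"grip":0.093},{"ax":0,"ay":0,"az":0,"x":-0.053,"y":-0.027,"z":-0.0175,"grip":0.093},{"ax":0,"ay":0,"az":0,"x":-0.053,"y":-0.027,"z":-0.0175,"grip":0.093},{"ax":0,"ay":0,"az":0,"x":-0.053,"y":-0.027,"z":-0.0175,"grip":0.093},{"ax":0,"ay":0,"az":0,"x":-0.053,"y":-0.027,"z":-0.0175,"grip":0.093},{"ax":0,"ay":0,"az":0,"x":-0.053,"y":-0.027,"z":-0.0175,"grip":0.093},{"ax":0,"ay":0,"az":0,"x":-0.053,"y":-0.027,"z":-0.0175,"grip":0.093}]}}

```text
time: 1.4
ee_pos: [0.6315, 0.1645, 0.394]
orientation: [-0.0, 0.181, 0.983, 0.0]
ft_force: [0.6, 0.4, 0.1]
gripper_width: 0.0931
grasp_force: 0.0
```

```bash
python3 -c "
from h import *
snap('w2')"
```

```text
1.4 [0.63152133 0.16450963 0.39398304] [-2.66261388e-04  1.81190092e-01  9.83448056e-01  3.84206851e-05] [-0.32939245  0.53541945  0.08195181  1.08158916 -0.0421154   1.5265464
  0.94941801]
```

View pics/w2.png

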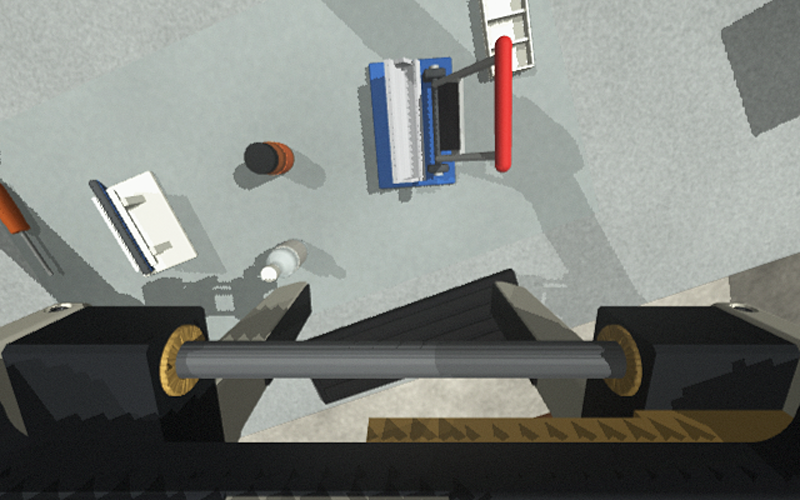

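The wrist view shows the press (base corners at (370,64), (451,57), (378,188), (455,184), bar from (504,36) to (504,172)) with its front facing away from the stand. The stand's back, with its gussets, faces right (+y), and the phone is nearly edge-on at (120,225). Next I'll look at the stand from closer.

Emit:
{"fn": "carry_out", "kwargs": {"steps": [{"ax":0,"ay":0,"az":0,"x":-0.015,"y":-0.05,"z":0.019,"grip":0.093},{"ax":0,"ay":0,"az":0,"x":-0.015,"y":-0.05,"z":0.019,"grip":0.093},{"ax":0,"ay":0,"az":0,"x":-0.015,"y":-0.05,"z":0.019,"grip":0.093},{"ax":0,"ay":0,"az":0,"x":-0.015,"y":-0.05,"z":0.019,"grip":0.093},{"ax":0,"ay":0,"az":0,"x":-0.015,"y":-0.05,"z":0.019,"grip":0.093},{"ax":0,"ay":0,"az":0,"x":-0.015,"y":-0.05,"z":0.019,"grip":0.093},{"ax":0,"ay":0,"az":0,"x":-0.015,"y":-0.05,"z":0.019,"grip":0.093},{"ax":0,"ay":0,"az":0,"x":-0.015,"y":-0.05,"z":0.019,"grip":0.093},{"ax":0,"ay":0,"az":-10.5,"x":0,"y":0,"z":0,"grip":0.093},{"ax":0,"ay":0,"az":-10.5,"x":0,"y":0,"z":0,"grip":0.093}]}}

```text
time: 2.7
ee_pos: [0.5993, -0.2512, 0.2405]
orientation: [-0.001, -0.003, 1.0, 0.0]
ft_force: [-0.6, 0.4, 0.2]
gripper_width: 0.0926
grasp_force: 0.0
```

```bash
python3 -c "
from h import *
snap('w3')"
```

```text
2.7 [ 0.5992932  -0.25123374  0.24048743] [-1.02511384e-03 -2.93660879e-03  9.99995114e-01  3.13528892e-04] [ 0.3508004   0.59845317  0.02211759  1.39086828 -0.01344668  1.15455657
  1.95120819]
```

View pics/w3.png

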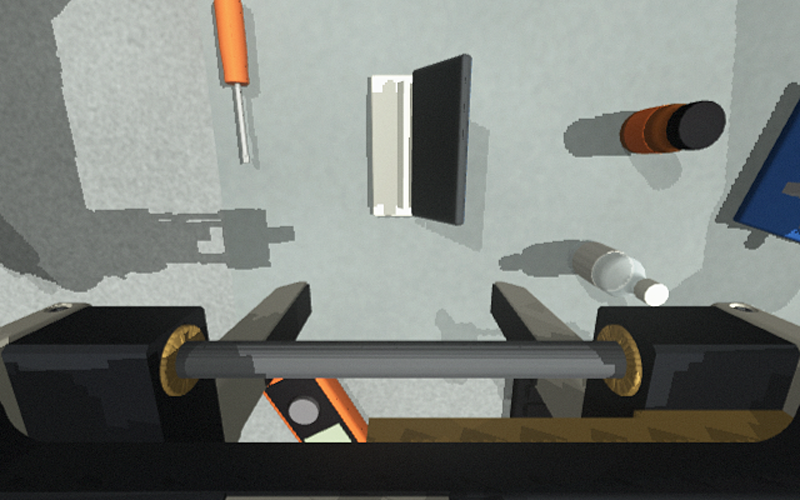

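The picture shows the phone with its screen to the left and its top back edge running from (471,54) to (464,222). The stand's front base corners are at (368,76) and (370,216).

```bash
cat > fit.py <<'E'
from h import *
from scipy.optimize import least_squares
C3=load('w3');C2=load('w2');T=cam('top')
u3=np.array([[471,54],[464,222],[368,76],[370,216]])*.8
def f(p):
    dx=p[3]
    P=se(p[:3],[[-.07+dx,.0402,.0973],[.07+dx,.0402,.0973],[-.075,-.05,.01],[.075,-.05,.01]])
    return (proj(C3,P)-u3).ravel()
r=least_squares(f,[.51,-.23,0,0]);print("stand",r.x,np.degrees(r.x[2]),np.round(r.fun,1))
np.save('stand.npy',r.x)
u2=np.array([[370,64],[451,57],[378,188],[455,184],[504,104]])*.8
Pp=[[-.09,-.05,.012],[-.09,.07,.012],[.09,-.05,.012],[.09,.07,.012],[0,.1018,.159]]
g=lambda p:(proj(C2,se(p,Pp))-u2).ravel()
r=least_squares(g,[.53,.2,-.36]);print("press",r.x,np.degrees(r.x[2]),np.round(r.fun,1))
np.save('press.npy',r.x)
print(proj(T,se(r.x,Pp)))
E
python3 fit.py
```

```text
stand [ 0.52057538 -0.23554637  0.00525478 -0.00338396] 0.30107667154082757 [-0.3 -1.  -1.   1.3  0.4 -0.6  1.2  0.6]
press [ 0.52685306  0.21470776 -0.29126502] -16.6882562128328 [-1.5 -1.3  0.6 -1.1  1.   0.5  0.7 -0.8 -0.5  2.1]
[[251.03125004 246.55064641]
 [210.50492206 233.27360747]
 [271.85109802 185.69619382]
 [232.06721969 173.00630375]
 [193.70432212 191.82831475]]
```

Emit:
{"fn": "carry_out", "kwargs": {"steps": [{"ax":8.75,"ay":0,"az":0,"x":0,"y":0,"z":0,"grip":0.093},{"ax":8.75,"ay":0,"az":0,"x":0,"y":0,"z":0,"grip":0.07},{"ax":8.75,"ay":0,"az":0,"x":0,"y":0,"z":0,"grip":0.05},{"ax":8.75,"ay":0,"az":0,"x":0,"y":0,"z":0,"grip":0.05},{"ax":0,"ay":0,"az":0,"x":0.02,"y":0.031,"z":0.01,"grip":0.05},{"ax":0,"ay":0,"az":0,"x":0.02,"y":0.031,"z":0.01,"grip":0.05},{"ax":0,"ay":0,"az":0,"x":0.02,"y":0.031,"z":0.01,"grip":0.05},{"ax":0,"ay":0,"az":0,"x":0.02,"y":0.031,"z":0.01,"grip":0.05},{"ax":0,"ay":0,"az":0,"x":0,"y":0,"z":0,"grip":0.05}]}}

```text
time: 3.88
ee_pos: [0.5182, -0.1696, 0.1359]
orientation: [-0.002, -0.003, 0.954, -0.3]
ft_force: [0.4, -0.4, -0.7]
gripper_width: 0.0501
grasp_force: 0.0
```

```bash
cat >> h.py <<'E'
def goto(p,yaw,tilt,side=1):
    """print tool-axis shift and turn from present pose to: TCP p, frame yaw, tool z leaning tilt deg (+: toward +y going down)"""
    s=get_state();R=q2R(s["orientation"])
    Rt=Ro.from_euler('z',yaw).as_matrix()@Ro.from_euler('x',tilt,degrees=True).as_matrix()@np.diag([-1.,1,-1])
    print("turn",np.degrees(Ro.from_matrix(R.T@Rt).as_rotvec()).round(2),"shift",(R.T@(np.asarray(p)-s["ee_pos"])).round(4),
      "shift in target axes",(Rt.T@(np.asarray(p)-s["ee_pos"])).round(4),"tcp",s["ee_pos"].round(4),"w",s["gripper_width"],s["grasp_force"],"ft",s["ft_force"].round(1),"t",s["time"],"q",s["joints"].round(2))
E
python3 -c "
from h import *
st=np.load('stand.npy')
goto(se(st[:3],[[st[3],.0189,.0756]])[0],st[2],-35)
snap('w4')"
```

```text
turn [ 0.06 -0.26  0.09] shift [ 0.001  -0.004   0.0763] shift in target axes [ 0.0013 -0.004   0.0763] tcp [ 0.5182 -0.1696  0.1359] w 0.05013399096605797 0.0 ft [ 0.4 -0.4 -0.7] t 3.875 q [-0.33  0.64  0.41  1.96  0.62  0.68  1.07]
3.875 [ 0.51817402 -0.16962043  0.13586454] [-0.00162155 -0.00255142  0.9538637  -0.30022475] [-0.33268388  0.63951897  0.40696219  1.96169872  0.61630093  0.67876824
  1.07246104]
```

View pics/w4.png

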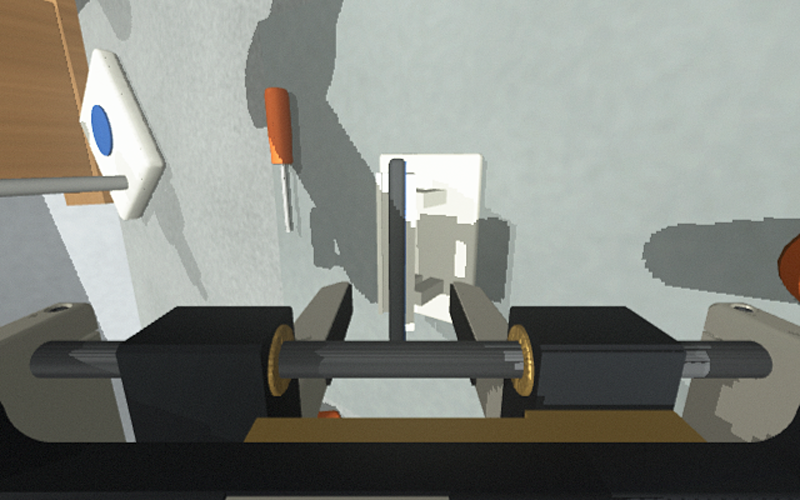

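The phone's top edge is centred at column 397, about 2.5 mm off the tool's plane, and its far end at row 157 means it is centred in x. I'll descend and grip.

Emit:
{"fn": "carry_out", "kwargs": {"steps": [{"ax":0,"ay":0,"az":0,"x":0,"y":-0.003,"z":0.02,"grip":0.05},{"ax":0,"ay":0,"az":0,"x":0,"y":0,"z":0.02,"grip":0.05},{"ax":0,"ay":0,"az":0,"x":0,"y":0,"z":0.02,"grip":0.05},{"ax":0,"ay":0,"az":0,"x":0,"y":0,"z":0.015,"grip":0.05},{"ax":0,"ay":0,"az":0,"x":0,"y":0,"z":0,"grip":0.02},{"ax":0,"ay":0,"az":0,"x":0,"y":0,"z":0,"grip":0.0},{"ax":0,"ay":0,"az":0,"x":0,"y":0,"z":0,"grip":0.0},{"ax":0,"ay":0,"az":0,"x":0,"y":0,"z":0,"grip":0.0},{"ax":0,"ay":0,"az":0,"x":0,"y":0,"z":0,"grip":0.0}], "grip_force": 30}}

```text
time: 5.05
ee_pos: [0.5205, -0.2166, 0.078]
orientation: [0.001, -0.001, 0.954, -0.3]
ft_force: [0.3, 2.6, 2.4]
gripper_width: 0.0097
grasp_force: 30.0
```

Emit:
{"fn": "carry_out", "kwargs": {"steps": [{"ax":0,"ay":0,"az":0,"x":0,"y":0,"z":-0.02,"grip":0.0},{"ax":0,"ay":0,"az":0,"x":0,"y":0,"z":-0.05,"grip":0.0},{"ax":0,"ay":0,"az":0,"x":0,"y":0,"z":-0.06,"grip":0.0},{"ax":-10,"ay":0,"az":0,"x":0,"y":0,"z":-0.05,"grip":0.0},{"ax":-10,"ay":0,"az":0,"x":0,"y":0,"z":-0.04,"grip":0.0},{"ax":-10,"ay":0,"az":0,"x":0,"y":0,"z":0,"grip":0.0},{"ax":-10,"ay":0,"az":0,"x":0,"y":0,"z":0,"grip":0.0},{"ax":-10,"ay":0,"az":0,"x":0,"y":0,"z":0,"grip":0.0},{"ax":-10,"ay":0,"az":0,"x":0,"y":0,"z":0,"grip":0.0},{"ax":-10,"ay":0,"az":0,"x":0,"y":0,"z":0,"grip":0.0}]}}

```text
time: 6.3
ee_pos: [0.5194, -0.0986, 0.2617]
orientation: [0.0, -0.0, 0.953, 0.303]
ft_force: [-0.6, 0.6, -3.2]
gripper_width: 0.0097
grasp_force: 30.0
```

```bash
python3 -c "
from h import *
p=np.load('press.npy')
u=np.array([0,-.574,.819])
seat=np.array([0,-.016,.0715])+.007*u
goto(se(p,[seat+.1*u])[0],p[2],35)"
```

```text
turn [ 0.22 -9.61 13.69] shift [0.0146 0.1362 0.2217] shift in target axes [0.0828 0.1254 0.213 ] tcp [ 0.5194 -0.0986  0.2617] w 0.00974118374458509 29.998935163021088 ft [-0.6  0.6 -3.2] t 6.3 q [ 0.5   0.54 -0.05  1.62 -0.54  1.32  2.24]
```

Emit:
{"fn": "carry_out", "kwargs": {"steps": [{"ax":0,"ay":0,"az":0,"x":0.002,"y":0.0195,"z":0.0317,"grip":0.0},{"ax":0,"ay":0,"az":0,"x":0.002,"y":0.0195,"z":0.0317,"grip":0.0},{"ax":0,"ay":0,"az":0,"x":0.002,"y":0.0195,"z":0.0317,"grip":0.0},{"ax":0,"ay":0,"az":0,"x":0.002,"y":0.0195,"z":0.0317,"grip":0.0},{"ax":0,"ay":0,"az":0,"x":0.002,"y":0.0195,"z":0.0317,"grip":0.0},{"ax":0,"ay":0,"az":0,"x":0.002,"y":0.0195,"z":0.0317,"grip":0.0},{"ax":0,"ay":0,"az":0,"x":0.002,"y":0.0195,"z":0.0317,"grip":0.0},{"ax":0,"ay":-4.8,"az":6.85,"x":0,"y":0,"z":0,"grip":0.0},{"ax":0,"ay":-4.8,"az":6.85,"x":0,"y":0,"z":0,"grip":0.0},{"ax":0,"ay":0,"az":0,"x":0,"y":0,"z":0,"grip":0.0}]}}

```text
time: 7.55
ee_pos: [0.5032, 0.1415, 0.1576]
orientation: [0.042, 0.137, 0.944, 0.297]
ft_force: [-0.3, -0.2, -2.0]
gripper_width: 0.0098
grasp_force: 30.0
```

```bash
python3 -c "
from h import *
snap('w5')"
```

```text
7.55 [0.50315349 0.14147109 0.15763765] [0.0419636  0.13728453 0.94403992 0.29695226] [ 0.18304758  0.50603295 -0.22268893  2.1025458  -0.97609583  0.58321191
  2.12314072]
```

View pics/w5.png

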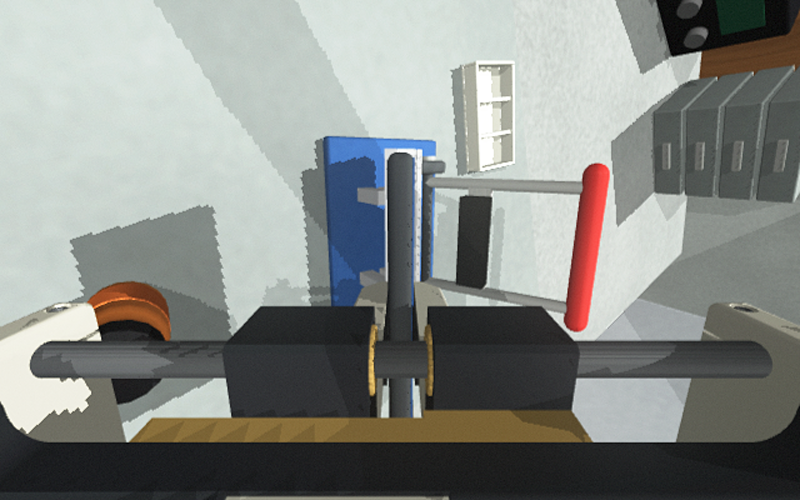

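The picture shows the phone edge-on at column 400, above the cradle. Press base corners are at (323,137) and (436,141), the bar runs from (597,163) to (576,331), and the left base edge passes through (333,305). I'll refit the press using both views.

```bash
cat > fit2.py <<'E'
from h import *
from scipy.optimize import least_squares
C2=load('w2');C5=load('w5')
u2=np.array([[370,64],[451,57],[378,188],[455,184],[504,38],[504,170]])*.8
u5=np.array([[323,137],[436,141],[597,165],[576,329]])*.8
def g(p,parts=(1,1)):
    h=p[3]
    b=[[-.09,-.05,.012],[-.09,.07,.012],[.09,-.05,.012],[.09,.07,.012],[-h,.1018,.159],[h,.1018,.159]]
    W=se(p[:3],b)
    a=(proj(C2,W)-u2).ravel()*parts[0];c=(proj(C5,W[[0,1,4,5]])-u5).ravel()*parts[1]
    e=proj(C5,W[[0,2]]);d=e[1]-e[0];q=np.array([333,305])*.8-e[0]
    return np.r_[a,c,parts[1]*(d[0]*q[1]-d[1]*q[0])/np.hypot(*d),(h-.073)*100]
for w in((1,1),(1,0),(0,1)):
    r=least_squares(g,[.53,.2,-.3,.075],args=(w,));print(r.x.round(4),np.degrees(r.x[2]).round(2),r.fun.round(1))
    if w==(1,1):np.save('press.npy',r.x[:3])
p=np.load('press.npy');u=np.array([0,-.574,.819]);seat=np.array([0,-.016,.0715])+.007*u
goto(se(p,[seat])[0],p[2],35)
E
python3 fit2.py
```

```text
[ 0.5282  0.214  -0.2887  0.0675] -16.54 [-2.  -0.5 -0.  -0.5  0.8  1.2  0.4 -0.3 -1.2 -0.1 -1.   0.8  2.5 -0.2
  0.3 -0.4 -1.1  0.1 -2.2 -0.6  1.6 -0.5]
[ 0.528  0.215 -0.295  0.067] -16.9 [-1.2 -1.   0.8 -0.6  0.9  0.8  0.6 -0.4 -0.1  0.4 -0.7  0.6  0.  -0.
  0.  -0.  -0.   0.  -0.  -0.   0.  -0.6]
[ 0.5283  0.2131 -0.2843  0.0678] -16.29 [-0.  -0.  -0.  -0.   0.   0.   0.  -0.  -0.  -0.  -0.   0.   1.5  0.4
 -0.4 -0.4 -1.7 -0.3 -2.5 -0.4  1.2 -0.5]
turn [-0.07 -0.04  0.01] shift [-0.0019  0.0001  0.0985] shift in target axes [-0.0018 -0.      0.0985] tcp [0.5047 0.1412 0.1579] w 0.0099899350838556 29.999683499336243 ft [-0.1 -0.6 -2.4] t 7.6 q [ 0.18  0.51 -0.22  2.1  -0.98  0.58  2.12]
```

Both views agree. I'll load along the slope with 3 mm clearance from the backrest, stopping about 13 mm short.

Emit:
{"fn": "carry_out", "kwargs": {"steps": [{"ax":0,"ay":0,"az":0,"x":-0.0035,"y":0.003,"z":0,"grip":0.0},{"ax":0,"ay":0,"az":0,"x":0,"y":0,"z":0.02,"grip":0.0},{"ax":0,"ay":0,"az":0,"x":0,"y":0,"z":0.02,"grip":0.0},{"ax":0,"ay":0,"az":0,"x":0,"y":0,"z":0.01,"grip":0.0},{"ax":0,"ay":0,"az":0,"x":0,"y":0,"z":0.01,"grip":0.0},{"ax":0,"ay":0,"az":0,"x":0,"y":0,"z":0.01,"grip":0.0},{"ax":0,"ay":0,"az":0,"x":0,"y":0,"z":0.01,"grip":0.0},{"ax":0,"ay":0,"az":0,"x":0,"y":0,"z":0.005,"grip":0.0},{"ax":0,"ay":0,"az":0,"x":0,"y":0,"z":0,"grip":0.0}]}}

```text
time: 8.72
ee_pos: [0.5233, 0.1899, 0.0901]
orientation: [0.043, 0.138, 0.944, 0.298]
ft_force: [0.4, 0.3, -2.2]
gripper_width: 0.01
grasp_force: 30.0
```

```bash
python3 -c "
from h import *
p=np.load('press.npy');u=np.array([0,-.574,.819]);seat=np.array([0,-.016,.0715])+.007*u
goto(se(p,[seat])[0],p[2],35);snap('w6')"
```

```text
turn [ 0.    0.02 -0.08] shift [ 0.0022 -0.0037  0.0131] shift in target axes [ 0.0022 -0.0037  0.0131] tcp [0.5233 0.1899 0.0901] w 0.009971749785388749 29.999745190143585 ft [ 0.4  0.3 -2.2] t 8.725 q [ 0.16  0.67 -0.35  2.1  -1.16  0.38  2.28]
8.725 [0.5233058  0.18987294 0.09010326] [0.04322743 0.13790808 0.94368627 0.29760541] [ 0.15949412  0.66735174 -0.35143926  2.10169771 -1.16128758  0.37901693
  2.27649112]
```

View pics/w6.png

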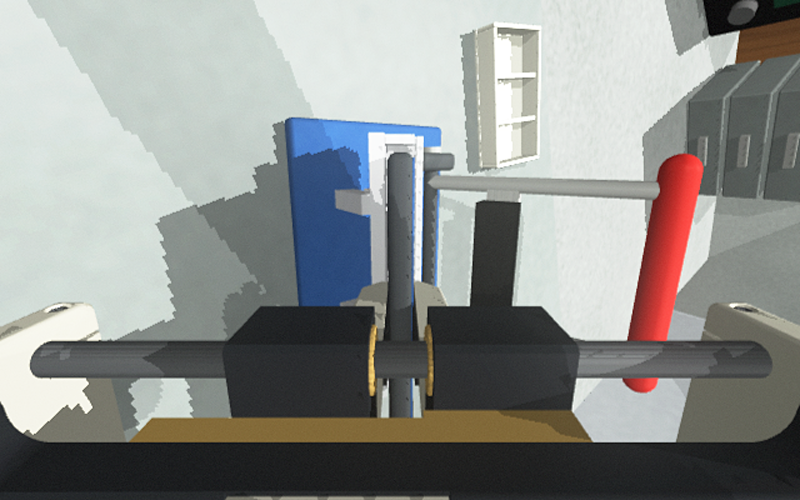

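The phone's far end, at (400,153), sits inside the cradle: backrest on its left, lip at about column 420, and the end cheek just beyond at row 145. I'll move it back toward the backrest and lower it gently.

Emit:
{"fn": "carry_out", "kwargs": {"steps": [{"ax":0,"ay":0,"az":0,"x":0,"y":-0.002,"z":0.004,"grip":0.0},{"ax":0,"ay":0,"az":0,"x":0,"y":-0.001,"z":0.004,"grip":0.0},{"ax":0,"ay":0,"az":0,"x":0,"y":0,"z":0.002,"grip":0.0},{"ax":0,"ay":0,"az":0,"x":0,"y":0,"z":0,"grip":0.0}]}}

```text
time: 9.28
ee_pos: [0.5243, 0.193, 0.0803]
orientation: [0.043, 0.138, 0.944, 0.298]
ft_force: [0.2, 0.3, -1.3]
gripper_width: 0.0097
grasp_force: 30.0
```

Emit:
{"fn": "carry_out", "kwargs": {"steps": [{"ax":0,"ay":0,"az":0,"x":0,"y":0,"z":0.0015,"grip":0.0},{"ax":0,"ay":0,"az":0,"x":0,"y":0,"z":0.0015,"grip":0.0},{"ax":0,"ay":0,"az":0,"x":0,"y":0,"z":0,"grip":0.0}]}}

```text
time: 9.65
ee_pos: [0.5248, 0.1946, 0.0779]
orientation: [0.043, 0.138, 0.944, 0.298]
ft_force: [0.3, 0.2, -2.3]
gripper_width: 0.0097
grasp_force: 30.0
```

Emit:
{"fn": "carry_out", "kwargs": {"steps": [{"ax":0,"ay":0,"az":0,"x":0,"y":0,"z":0.001,"grip":0.0},{"ax":0,"ay":0,"az":0,"x":0,"y":0,"z":0.001,"grip":0.0},{"ax":0,"ay":0,"az":0,"x":0,"y":0,"z":0,"grip":0.0}]}}

```text
time: 10.02
ee_pos: [0.5251, 0.1952, 0.0769]
orientation: [0.044, 0.138, 0.944, 0.298]
ft_force: [-1.9, -4.4, 4.0]
gripper_width: 0.0097
grasp_force: 30.0
```

Foot contact on the ledge, about 8 N up the slope. I'll ease toward the backrest.

Emit:
{"fn": "carry_out", "kwargs": {"steps": [{"ax":0,"ay":0,"az":0,"x":0,"y":-0.001,"z":-0.0005,"grip":0.0},{"ax":0,"ay":0,"az":0,"x":0,"y":0,"z":0,"grip":0.0}]}}

```text
time: 10.28
ee_pos: [0.5251, 0.1948, 0.0766]
orientation: [0.044, 0.138, 0.944, 0.298]
ft_force: [-1.6, -3.3, 3.5]
gripper_width: 0.0098
grasp_force: 30.0
```

```bash
cat > fc.py <<'E'
from h import *
s=get_state();p=np.load('press.npy');R=q2R(s["orientation"])
print("tool-axis force",(R.T@s["ft_force"]).round(1),"torque tool",(R.T@s["wrist_torque"]).round(2),s["time"],s["ee_pos"].round(4),s["grasp_force"])
E
python3 fc.py
```

```text
tool-axis force [ 0.6 -1.  -4.9] torque tool [0.49 0.15 0.  ] 10.275 [0.5251 0.1948 0.0766] 30.0013929605484
```

Emit:
{"fn": "carry_out", "kwargs": {"steps": [{"ax":0,"ay":0,"az":0,"x":0,"y":-0.001,"z":0,"grip":0.0},{"ax":0,"ay":0,"az":0,"x":0,"y":-0.001,"z":0,"grip":0.0},{"ax":0,"ay":0,"az":0,"x":0,"y":0,"z":0,"grip":0.0}]}}

```text
time: 10.65
ee_pos: [0.525, 0.1946, 0.0765]
orientation: [0.044, 0.137, 0.943, 0.299]
ft_force: [-1.6, -0.3, 6.5]
gripper_width: 0.0096
grasp_force: 30.0
```

```bash
python3 fc.py
```

```text
tool-axis force [ 1.5  3.1 -5.7] torque tool [-0.16  0.07  0.06] 10.65 [0.525  0.1946 0.0765] 30.003340244293213
```

It touches the backrest. I'll release and back off along the slope.

Emit:
{"fn": "carry_out", "kwargs": {"steps": [{"ax":0,"ay":0,"az":0,"x":0,"y":0,"z":0,"grip":0.02},{"ax":0,"ay":0,"az":0,"x":0,"y":0,"z":0,"grip":0.03},{"ax":0,"ay":0,"az":0,"x":0,"y":0,"z":-0.01,"grip":0.04},{"ax":0,"ay":0,"az":0,"x":0,"y":0,"z":-0.02,"grip":0.04},{"ax":0,"ay":0,"az":0,"x":0,"y":0,"z":-0.03,"grip":0.04},{"ax":0,"ay":0,"az":0,"x":0,"y":0,"z":-0.05,"grip":0.04},{"ax":0,"ay":0,"az":0,"x":0,"y":0,"z":-0.05,"grip":0.04},{"ax":0,"ay":0,"az":0,"x":0,"y":0,"z":-0.05,"grip":0.04},{"ax":0,"ay":0,"az":0,"x":-0.05,"y":0,"z":-0.02,"grip":0.0},{"ax":0,"ay":0,"az":0,"x":-0.05,"y":0,"z":0,"grip":0.0}]}}

```text
time: 11.9
ee_pos: [0.5837, 0.0353, 0.2662]
orientation: [0.046, 0.139, 0.944, 0.296]
ft_force: [0.6, 0.4, -0.4]
gripper_width: 0.0245
grasp_force: 0.0
```

```bash
python3 -c "
from h import *
snap('w7')"
```

```text
11.9 [0.58374158 0.03533704 0.26615827] [0.04596571 0.13874466 0.94382276 0.29637084] [ 0.2588494   0.46636245 -0.06322827  1.73504469 -0.70414767  1.00348294
  1.89053697]
```

View pics/w7.png

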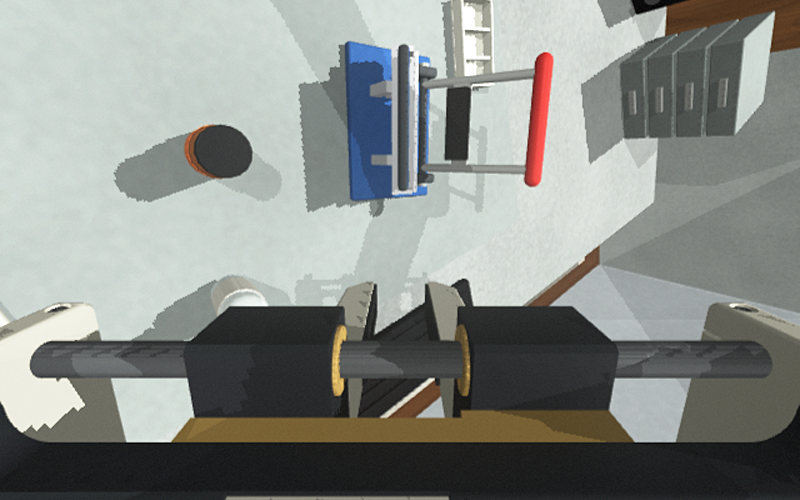

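The phone lies in the cradle at column 404, rows 45–190, square with the base and inside the cheeks. The lever is at rest. Next I'll go to the front of the lever.

```bash
python3 -c "
from h import *
p=np.load('press.npy')
goto(se(p,[[0,.165,.24]])[0],p[2],0)"
```

```text
turn [34.88  0.65 -0.32] shift [0.1136 0.2486 0.2021] shift in target axes [0.1106 0.3204 0.0246] tcp [0.59   0.0335 0.2646] w 0.020326366705753766 0.0 ft [ 6.  -1.5  1. ] t 11.95 q [ 0.26  0.47 -0.06  1.72 -0.71  1.    1.89]
```

Emit:
{"fn": "carry_out", "kwargs": {"steps": [{"ax":8.7,"ay":0.15,"az":-0.1,"x":0,"y":0,"z":0,"grip":0.0},{"ax":8.7,"ay":0.15,"az":-0.1,"x":0,"y":0,"z":0,"grip":0.0},{"ax":8.7,"ay":0.15,"az":-0.1,"x":0,"y":0,"z":0,"grip":0.0},{"ax":8.7,"ay":0.15,"az":-0.1,"x":0,"y":0,"z":0,"grip":0.0},{"ax":0,"ay":0,"az":0,"x":0.0185,"y":0.0535,"z":0.002,"grip":0.0},{"ax":0,"ay":0,"az":0,"x":0.0185,"y":0.0535,"z":0.002,"grip":0.0},{"ax":0,"ay":0,"az":0,"x":0.0185,"y":0.0535,"z":0.002,"grip":0.0},{"ax":0,"ay":0,"az":0,"x":0.0185,"y":0.0535,"z":0.002,"grip":0.0},{"ax":0,"ay":0,"az":0,"x":0.0185,"y":0.0535,"z":0.002,"grip":0.0},{"ax":0,"ay":0,"az":0,"x":0.0185,"y":0.0535,"z":0.002,"grip":0.0}]}}

```text
time: 13.2
ee_pos: [0.5639, 0.3782, 0.2536]
orientation: [-0.004, 0.14, 0.99, 0.002]
ft_force: [1.6, -0.0, 0.2]
gripper_width: 0.0007
grasp_force: 0.0
```

```bash
python3 -c "
from h import *
p=np.load('press.npy')
goto(se(p,[[0,.160,.141]])[0],p[2],0)"
```

```text
turn [ 0.12 -0.44  0.42] shift [-0.0133 -0.0078  0.1125] shift in target axes [-0.0125 -0.0075  0.1126] tcp [0.5639 0.3782 0.2536] w 0.0006784863165830738 0.0 ft [ 1.6 -0.   0.2] t 13.2 q [-0.7   0.64  0.15  1.27 -0.1   1.23  0.74]
```

Emit:
{"fn": "carry_out", "kwargs": {"steps": [{"ax":0,"ay":-0.4,"az":0.4,"x":-0.0133,"y":-0.003,"z":0.03,"grip":0.0},{"ax":0,"ay":0,"az":0,"x":0,"y":0,"z":0.04,"grip":0.0},{"ax":0,"ay":0,"az":0,"x":0,"y":0,"z":0.042,"grip":0.0},{"ax":0,"ay":0,"az":0,"x":0,"y":-0.013,"z":0,"grip":0.0},{"ax":0,"ay":0,"az":0,"x":0,"y":-0.012,"z":0,"grip":0.0},{"ax":0,"ay":0,"az":0,"x":0,"y":0,"z":0,"grip":0.0}]}}

```text
time: 13.95
ee_pos: [0.5709, 0.3454, 0.1441]
orientation: [0.002, 0.145, 0.989, 0.003]
ft_force: [0.3, 0.8, -0.7]
gripper_width: 0.0005
grasp_force: 0.0
```

```bash
python3 -c "
from h import *
p=np.load('press.npy')
goto(se(p,[[0,.1283,.141]])[0],p[2],0)"; python3 fc.py
```

```text
turn [ 0.32  0.16 -0.09] shift [ 0.0035 -0.0099  0.003 ] shift in target axes [ 0.0035 -0.0098  0.0031] tcp [0.5709 0.3454 0.1441] w 0.0005359069833004655 0.0 ft [ 0.3  0.8 -0.7] t 13.95 q [-0.65  0.71  0.14  1.47 -0.11  0.96  0.79]
tool-axis force [-0.   0.8  0.7] torque tool [-0.03 -0.02 -0.04] 13.95 [0.5709 0.3454 0.1441] 0.0
```

Emit:
{"fn": "carry_out", "kwargs": {"steps": [{"ax":0,"ay":0,"az":0,"x":0.003,"y":-0.01,"z":0.003,"grip":0.0},{"ax":0,"ay":0,"az":0,"x":0,"y":-0.015,"z":-0.006,"grip":0.0},{"ax":0,"ay":0,"az":0,"x":0,"y":-0.015,"z":-0.004,"grip":0.0},{"ax":0,"ay":0,"az":0,"x":0,"y":-0.015,"z":-0.0025,"grip":0.0},{"ax":0,"ay":0,"az":0,"x":0,"y":-0.015,"z":-0.001,"grip":0.0},{"ax":0,"ay":0,"az":0,"x":0,"y":-0.015,"z":0.001,"grip":0.0},{"ax":0,"ay":0,"az":0,"x":0,"y":-0.015,"z":0.0025,"grip":0.0},{"ax":0,"ay":0,"az":0,"x":0,"y":-0.015,"z":0.004,"grip":0.0},{"ax":0,"ay":0,"az":0,"x":0,"y":0,"z":0,"grip":0.0}]}}

```text
time: 15.08
ee_pos: [0.5338, 0.2356, 0.1437]
orientation: [-0.0, 0.144, 0.99, 0.001]
ft_force: [2.0, 4.0, 3.7]
gripper_width: 0.0002
grasp_force: 2.2
```

```bash
python3 -c "
from h import *
p=np.load('press.npy')
goto(se(p,[[0,-.0171,.1435-.018]])[0],p[2],0);snap('w8')"; python3 fc.py
```

```text
turn [ 0.12 -0.04 -0.07] shift [-0.0009 -0.0394  0.0181] shift in target axes [-0.0008 -0.0394  0.0182] tcp [0.5338 0.2356 0.1437] w 0.00018011080338745957 2.204042673110962 ft [2.  4.  3.7] t 15.075 q [-0.53  0.59  0.13  1.72 -0.1   0.83  0.92]
15.075 [0.53378202 0.23560764 0.14368186] [-1.64723145e-04  1.44449096e-01  9.89511623e-01  1.08607394e-03] [-0.53439174  0.59471353  0.13057501  1.7179514  -0.10132104  0.83454868
  0.92294118]
tool-axis force [-1.9  4.6 -3.3] torque tool [-0.89 -0.17 -0.01] 15.125 [0.534  0.2368 0.1438] 2.225762978196144
```

View pics/w8.png

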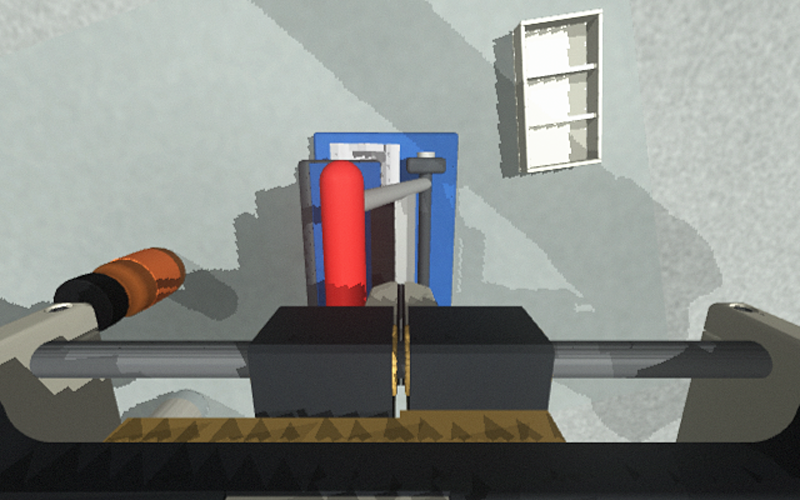

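The bar is against the fingers at column 343 and the phone is underneath with its blue back up. I'll continue to the pad contact.

Emit:
{"fn": "carry_out", "kwargs": {"steps": [{"ax":0,"ay":0,"az":0,"x":0,"y":-0.01,"z":0.004,"grip":0.0},{"ax":0,"ay":0,"az":0,"x":0,"y":-0.01,"z":0.0045,"grip":0.0},{"ax":0,"ay":0,"az":0,"x":0,"y":-0.01,"z":0.0055,"grip":0.0},{"ax":0,"ay":0,"az":0,"x":0,"y":-0.005,"z":0.003,"grip":0.0},{"ax":0,"ay":0,"az":0,"x":0,"y":0,"z":0,"grip":0.0}]}}

```text
time: 15.75
ee_pos: [0.5237, 0.2043, 0.1264]
orientation: [-0.0, 0.143, 0.99, 0.002]
ft_force: [1.6, 5.0, 2.9]
gripper_width: 0.0006
grasp_force: 2.6
```

```bash
python3 -c "
from h import *
p=np.load('press.npy')
goto(se(p,[[0,-.0171,.1435-.018]])[0],p[2],0)"; python3 fc.py
```

```text
turn [ 0.19 -0.07  0.07] shift [-0.0015 -0.0065  0.0009] shift in target axes [-0.0015 -0.0065  0.0009] tcp [0.5237 0.2043 0.1264] w 0.0005830643460278504 2.566390782594681 ft [1.6 5.  2.9] t 15.75 q [-0.49  0.59  0.12  1.8  -0.1   0.76  0.97]
tool-axis force [-0.1  5.3 -2.9] torque tool [-1.   -0.08  0.05] 15.75 [0.5237 0.2043 0.1264] 2.566390782594681
```

Emit:
{"fn": "carry_out", "kwargs": {"steps": [{"ax":0,"ay":0,"az":0,"x":0,"y":-0.003,"z":0.002,"grip":0.0},{"ax":0,"ay":0,"az":0,"x":0,"y":-0.003,"z":0.002,"grip":0.0},{"ax":0,"ay":0,"az":0,"x":0,"y":-0.001,"z":0,"grip":0.0},{"ax":0,"ay":0,"az":0,"x":0,"y":0,"z":0,"grip":0.0}]}}

```text
time: 16.25
ee_pos: [0.5225, 0.1998, 0.1231]
orientation: [0.001, 0.142, 0.99, 0.003]
ft_force: [2.5, 7.8, 3.2]
gripper_width: 0.0004
grasp_force: 3.7
```

```bash
python3 fc.py
```

```text
tool-axis force [-0.2  8.2 -3.1] torque tool [-1.45 -0.02  0.06] 16.25 [0.5225 0.1998 0.1231] 3.707531914114952
```

Emit:
{"fn": "carry_out", "kwargs": {"steps": [{"ax":0,"ay":0,"az":0,"x":0,"y":-0.002,"z":0.001,"grip":0.0},{"ax":0,"ay":0,"az":0,"x":0,"y":-0.002,"z":0.001,"grip":0.0},{"ax":0,"ay":0,"az":0,"x":0,"y":0,"z":0,"grip":0.0}]}}

```text
time: 16.62
ee_pos: [0.5218, 0.1974, 0.1215]
orientation: [0.001, 0.142, 0.99, 0.004]
ft_force: [1.8, 8.4, 5.3]
gripper_width: 0.0005
grasp_force: 4.6
```

```bash
python3 fc.py
```

```text
tool-axis force [ 0.6  8.6 -5.2] torque tool [-1.82 -0.01  0.  ] 16.625 [0.5218 0.1974 0.1215] 4.639187157154083
```

Emit:
{"fn": "carry_out", "kwargs": {"steps": [{"ax":0,"ay":0,"az":0,"x":0,"y":-0.002,"z":0.001,"grip":0.0},{"ax":0,"ay":0,"az":0,"x":0,"y":-0.002,"z":0.001,"grip":0.0},{"ax":0,"ay":0,"az":0,"x":0,"y":0,"z":0,"grip":0.0}]}}

```text
time: 17.0
ee_pos: [0.5212, 0.1954, 0.12]
orientation: [0.002, 0.142, 0.99, 0.006]
ft_force: [2.4, 11.0, 5.5]
gripper_width: 0.0008
grasp_force: 5.8
```

```bash
python3 fc.py
```

```text
tool-axis force [ 0.8 11.3 -5.3] torque tool [-2.3   0.18  0.04] 17.0 [0.5212 0.1954 0.12  ] 5.755603909492493
```

Emit:
{"fn": "carry_out", "kwargs": {"steps": [{"ax":0,"ay":0,"az":0,"x":0,"y":-0.003,"z":0.001,"grip":0.0},{"ax":0,"ay":0,"az":0,"x":0,"y":-0.003,"z":0.001,"grip":0.0},{"ax":0,"ay":0,"az":0,"x":0,"y":0,"z":0,"grip":0.0}]}}

```text
time: 17.38
ee_pos: [0.5212, 0.1951, 0.1199]
orientation: [0.004, 0.14, 0.99, 0.01]
ft_force: [2.7, 17.6, 10.8]
gripper_width: 0.0004
grasp_force: 9.2
```

```bash
python3 fc.py
```

```text
tool-axis force [  2.2  17.9 -10.4] torque tool [-3.61  0.52  0.05] 17.375 [0.5212 0.1951 0.1199] 9.166493117809296
```

Hard stop: about 20 N with no further motion. Holding.

Emit:
{"fn": "carry_out", "kwargs": {"steps": [{"ax":0,"ay":0,"az":0,"x":0,"y":0,"z":0,"grip":0.0},{"ax":0,"ay":0,"az":0,"x":0,"y":0,"z":0,"grip":0.0},{"ax":0,"ay":0,"az":0,"x":0,"y":0,"z":0,"grip":0.0},{"ax":0,"ay":0,"az":0,"x":0,"y":0,"z":0,"grip":0.0},{"ax":0,"ay":0,"az":0,"x":0,"y":0,"z":0,"grip":0.0},{"ax":0,"ay":0,"az":0,"x":0,"y":0,"z":0,"grip":0.0},{"ax":0,"ay":0,"az":0,"x":0,"y":0,"z":0,"grip":0.0},{"ax":0,"ay":0,"az":0,"x":0,"y":0,"z":0,"grip":0.0},{"ax":0,"ay":0,"az":0,"x":0,"y":0,"z":0,"grip":0.0},{"ax":0,"ay":0,"az":0,"x":0,"y":0,"z":0,"grip":0.0}]}}

```text
time: 18.62
ee_pos: [0.5212, 0.1951, 0.1199]
orientation: [0.004, 0.14, 0.99, 0.01]
ft_force: [2.5, 16.8, 11.9]
gripper_width: 0.0003
grasp_force: 9.1
```

Emit:
{"fn": "carry_out", "kwargs": {"steps": [{"ax":0,"ay":0,"az":0,"x":0,"y":0,"z":0,"grip":0.0},{"ax":0,"ay":0,"az":0,"x":0,"y":0,"z":0,"grip":0.0},{"ax":0,"ay":0,"az":0,"x":0,"y":0.012,"z":-0.006,"grip":0.0},{"ax":0,"ay":0,"az":0,"x":0,"y":0.015,"z":-0.01,"grip":0.0},{"ax":0,"ay":0,"az":0,"x":0,"y":0.015,"z":-0.006,"grip":0.0},{"ax":0,"ay":0,"az":0,"x":0,"y":0.015,"z":-0.004,"grip":0.0},{"ax":0,"ay":0,"az":0,"x":0,"y":0.015,"z":-0.0025,"grip":0.0},{"ax":0,"ay":0,"az":0,"x":0,"y":0.015,"z":-0.001,"grip":0.0},{"ax":0,"ay":0,"az":0,"x":0,"y":0.015,"z":0.001,"grip":0.0},{"ax":0,"ay":0,"az":0,"x":0,"y":0.015,"z":0.0025,"grip":0.0}]}}

```text
time: 19.88
ee_pos: [0.5508, 0.297, 0.1429]
orientation: [-0.001, 0.143, 0.99, 0.002]
ft_force: [-0.1, 2.9, -1.1]
gripper_width: 0.0005
grasp_force: 1.5
```

Emit:
{"fn": "carry_out", "kwargs": {"steps": [{"ax":0,"ay":0,"az":0,"x":0,"y":0.015,"z":0.004,"grip":0.0},{"ax":0,"ay":0,"az":0,"x":0,"y":0.015,"z":0.006,"grip":0.0},{"ax":0,"ay":0,"az":0,"x":0,"y":0.02,"z":0,"grip":0.0},{"ax":0,"ay":0,"az":0,"x":0,"y":0.03,"z":0,"grip":0.0},{"ax":0,"ay":0,"az":0,"x":0,"y":0.02,"z":-0.02,"grip":0.0},{"ax":0,"ay":0,"az":0,"x":0,"y":0.01,"z":-0.04,"grip":0.0},{"ax":0,"ay":0,"az":0,"x":0,"y":0,"z":-0.05,"grip":0.0},{"ax":0,"ay":0,"az":0,"x":0,"y":0,"z":-0.05,"grip":0.0},{"ax":0,"ay":0,"az":0,"x":0,"y":0,"z":0,"grip":0.0}]}}

```text
time: 21.0
ee_pos: [0.5853, 0.3998, 0.2981]
orientation: [0.004, 0.145, 0.989, 0.003]
ft_force: [-0.2, -0.2, -0.3]
gripper_width: 0.0005
grasp_force: 0.0
```

My picture allowance is used up, so I'll check the end state with code: where the red bar is compared with the first frame, whether the phone's outline fits the seat, and the bystanders.

```bash
python3 - <<'E'
from h import *
p=np.load('press.npy');n=np.array([0,.819,.574]);u=np.array([0,-.574,.819]);c=np.array([0,-.016,.0715])
for nm in("scene","top"):
    a=cv2.imread(f"pics/{nm}0.png");b=grab_frame(nm)[:,:,::-1].copy();cv2.imwrite(f"pics/{nm}1.png",b)
    for t,i in(("before",a),("after",b)):
        i=i.astype(int);m=(i[:,:,2]>150)&(i[:,:,1]<60)&(i[:,:,0]<70)
        Q=proj(cam(nm),se(p,[[0,.1018,.159]]))[0].astype(int)
        yy,xx=np.nonzero(m[Q[1]-40:Q[1]+40,Q[0]-40:Q[0]+40]);print(nm,t,"red",len(xx),xx.mean()+Q[0]-40,yy.mean()+Q[1]-40)
    for f in(1,-1):
        P=se(p,[c+n*.005+[x,0,0]+u*v for x,v in((-.07,-.035),(.07,-.035),(.07,.035),(-.07,.035))])
    print(nm,"expected phone face",proj(cam(nm),P).round(0).tolist())
    # colours on a grid of the face (rows: up slope; b,g,r), inside and just outside
    for v in(-.02,0,.02,.032,.042):
        q=proj(cam(nm),se(p,[c+n*.005+[x,0,0]+u*v for x in(-.08,-.073,-.066,-.03,0,.03,.066,.073,.08)])).round().astype(int)
        print(v,[tuple(int(k) for k in b[y,x]) for x,y in q])
    d=cv2.absdiff(a,b).max(2)>50
    for name,(x,y) in dict(bottle=(333,168),jar=(317,220),tray=(180,234),driver=(475,240)).items() if nm=="top" else ():
        print(name,int(d[y-25:y+25,x-18:x+18].sum()))
E
```

```text
scene before red 97 407.5154639175258 125.55670103092783
scene after red 118 409.16101694915255 127.61016949152543
scene expected phone face [[362.0, 143.0], [384.0, 178.0], [373.0, 172.0], [351.0, 135.0]]
-0.02 [(184, 164, 160), (154, 106, 80), (169, 104, 67), (170, 104, 67), (170, 102, 60), (167, 98, 58), (119, 96, 87), (148, 143, 145), (117, 112, 113)]
0 [(168, 152, 137), (173, 127, 101), (170, 104, 66), (171, 101, 62), (169, 103, 65), (170, 102, 63), (78, 63, 54), (63, 58, 54), (122, 117, 119)]
0.02 [(158, 158, 149), (140, 119, 108), (136, 105, 85), (157, 104, 74), (123, 94, 80), (138, 101, 86), (86, 67, 57), (66, 59, 56), (77, 72, 73)]
0.032 [(157, 157, 151), (160, 157, 152), (128, 119, 114), (125, 98, 80), (138, 98, 82), (117, 96, 89), (85, 72, 66), (66, 60, 55), (65, 62, 60)]
0.042 [(159, 158, 151), (157, 157, 151), (160, 159, 150), (97, 90, 87), (97, 90, 84), (107, 94, 89), (76, 73, 70), (72, 64, 62), (69, 68, 61)]
top before red 252 193.4325396825397 191.72619047619048
top after red 190 191.15263157894736 197.9578947368421
top expected phone face [[231.0, 232.0], [248.0, 184.0], [259.0, 185.0], [241.0, 236.0]]
-0.02 [(162, 122, 103), (109, 105, 105), (118, 78, 56), (131, 76, 37), (133, 76, 37), (133, 74, 32), (83, 58, 44), (88, 84, 83), (92, 73, 62)]
0 [(162, 123, 105), (119, 114, 113), (115, 82, 66), (135, 75, 29), (135, 76, 30), (133, 73, 28), (66, 39, 22), (93, 87, 85), (92, 69, 55)]
0.02 [(164, 118, 96), (154, 149, 149), (128, 90, 72), (135, 76, 31), (132, 75, 32), (133, 74, 30), (67, 42, 28), (95, 80, 73), (87, 72, 62)]
0.032 [(162, 107, 76), (152, 143, 142), (105, 85, 76), (108, 71, 48), (123, 73, 40), (120, 72, 40), (65, 49, 41), (102, 80, 70), (87, 76, 68)]
0.042 [(164, 104, 70), (158, 106, 79), (88, 73, 65), (77, 63, 55), (80, 65, 57), (78, 63, 56), (64, 54, 49), (103, 79, 68), (87, 84, 78)]
bottle 22
jar 0
tray 0
driver 0
```

```bash
python3 - <<'E'
from h import *
for nm,(x,y) in dict(top=(333,168),scene=(336,230)).items():
    a,b=[cv2.imread(f"pics/{nm}{k}.png")[y-25:y+25,x-25:x+25] for k in(0,1)]
    for i in(a,b):
        m=i.min(2)>185;yy,xx=np.nonzero(m);print(nm,m.sum(),xx.mean().round(2),yy.mean().round(2))
    d=cv2.absdiff(a,b).max(2)>50;yy,xx=np.nonzero(d);print(len(xx),list(zip(xx.tolist(),yy.tolist()))[:25])
E
```

```text
top 41 25.0 19.24
top 12 26.75 17.67
22 [(23, 17), (22, 18), (23, 18), (24, 18), (22, 19), (23, 19), (24, 19), (25, 19), (22, 20), (23, 20), (24, 20), (25, 20), (26, 20), (22, 21), (23, 21), (24, 21), (25, 21), (26, 21), (23, 22), (24, 22), (25, 22), (26, 22)]
scene 86 26.58 19.76
scene 30 27.07 22.57
1046 [(36, 0), (37, 0), (38, 0), (39, 0), (40, 0), (41, 0), (42, 0), (43, 0), (44, 0), (45, 0), (46, 0), (47, 0), (48, 0), (49, 0), (34, 1), (35, 1), (36, 1), (37, 1), (38, 1), (39, 1), (40, 1), (41, 1), (42, 1), (43, 1), (44, 1)]
```

The only change at the bottle is shading across its cap in the arm's shadow; its outline hasn't moved.

```bash
python3 -c "
from station import *
print(close_job())"
```

```text
the job is handed in; nothing more can be done
None
```

The job is handed in, verdict not shown. The phone is blue side out in the press jig, and I pushed the lever to its stop, held it for over a second and let it spring back. Final camera checks by code show the phone at its seat, the lever at rest and the bystanders unmoved.

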